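# Knock the marble rosette out of its carving nest

### The arm

A 6-joint arm with a two-finger parallel gripper is mounted at the origin on the work surface. World frame = base frame: x ahead of the robot, y to its left, z up, the work surface at z = 0. Lengths are in m, angles in rad, forces in N, time in s.
With the tool pointing down it reaches from about 0.425 to 0.95 m from the base axis. Payload 3.5 kg.
Tool frame: the origin (TCP) lies midway between the tips of the shut fingers; the grasp point (between the pads) lies 19 mm behind it (ctrl.pinch_z is the distance from the TCP to the grasp point, in m); z points along the fingers, y is the line along which they close (so a half turn about z gives the same grasp; the last joint's range is limited). The gripper opens to 85 mm and grips with 20 to 120 N. Pads are 22 mm wide; open, the fingers measure 114 mm over their backs; the gripper's body (76 mm by 85 mm) begins 54 mm behind the grasp point. The pads swing forward as they close: fully open they stand 13 mm farther back than shut.
Start: joints at [-1.353, 0.286, 1.577, -0, 1.279, -0.15], TCP at [0.243, -0.63, 0.231] pointing down, gripper open.
Joint ranges: [-2.77, 2.77], [-0.9, 2.22], [0.21, 2.48], [-1.53, 4.67], [0.24, 2.81], [-2.84, 2.84]. Speed limits (rad/s): [2.79, 2.79, 3.14, 3.14, 3.14, 3.14].

### API

Orientations are given as a unit quaternion [x, y, z, w].
In Python, from plant import get_state, viewer, sign_off, ctrl gives the robot as it stands. The module is installed in compiled form; this text tells all that it offers.
- The arm moves only by the shell command python3 -m handwheel 'ROWS' [FORCE]. ROWS is JSON, a list that holds one entry, the list of rows, each a list of 5 numbers: the finger opening in m, from 0 to 0.0854, then the shift along the tool's x, y, z in m, then the turn about the tool's z in degrees. In form: [[[claw, x, y, z, spin], ...]]. A call has 1 to 12 rows; each row shifts and turns the commanded pose from where the row before left it, along the tool's axes as they then stand; what a row does not reach is not made up. A row lasts 1/12 s, in which the tool goes at most 41.7 mm and 7.16 degrees, less where a joint would pass 70% of its speed; a pose out of reach is approached as far as the arm can. A call is refused whole if a number of a shift passes 0.0417 or a number of a turn 7.16, either way. A call with a gripper value outside its range is refused whole. The fingers move at their own pace and stop on an object; FORCE is the grip in N (left out, the last holds). Time passes only in rows, so rows that do not move let the fingers close. It gives the time, the measured TCP pose, the force, the opening and the grip force at its end, in the units of the state.
- get_state(): the state, without advancing time (a new reading comes with each control period).
- viewer.read_camera(name): name is "side" or "top" or "wrist"; returns the picture (420x560x3 uint8, blue, green, red); there is no depth.
- viewer.camera_params(name): a dict with "fov_y" (degrees; the focal length in pixels is half the picture's height over the tangent of half this angle, whatever the lens; pixels are square), "cx", "cy" (the principal point, pixels), "xyz" and "attitude" of the camera in the world; the wrist camera has in their place "hand_eye" (4x4, takes a point from camera to tool coordinates, whose origin is the TCP and whose axes are the flange's). Camera axes: x right, y up, looking along -z (the intrinsics and any distortion apply to the point x, -y, -z); pixel columns grow to the right and rows downward; lengths in m; the calibration is good to about 2 mm. A picture is of the moment at which its call begins: read the wrist's pose just before it. camera_params takes no time and is no camera call.
- sign_off(): hands the job in; it is judged then, once.
Trained networks look in the newest picture that a camera, given by its name, has taken for a name from the list of things; names that differ only in an ending like _2 or _b are one class to them, and where a whole thing is asked for, a point or a joint stands for the part that bears it (a point fixed in the world has none). Each returns a list of dicts, best first, with "confidence" (0 to 1); they miss things now and then, are a little off and sometimes report something else, mostly with a low value. They report only what shows in the picture. A call takes as long as a camera call. They do not tell look-alikes from the thing itself.
- viewer.look_for(camera, name): "extent" ([left, top, width, height] as shares, 0 to 1, of the picture: columns of its width, rows of its height, round what is visible of it).
- viewer.outline_of(camera, name): "mask" (420x560 bool, what is visible of it) and "extent" ([left, top, width, height] as shares, 0 to 1, of the picture: columns of its width, rows of its height, round what is visible of it).
- viewer.pinpoint(camera, name): "xy" ([column, row] as shares, 0 to 1, of the picture: columns of its width, rows of its height: a listed point, or the origin of a listed thing).
The state is a dict: "time": time; "qpos": joint angles; "dq": joint speeds; "joint_efforts": joint torques, N m; "eef_pos": TCP position; "tcp_rot": TCP orientation; "contact_force": force on the tool from outside, world axes, zero at the start; "wrist_torque": the same for the moment, N m; "opening": opening from 0.0 (shut) to 1.0 (fully open); "finger_force": force on a finger pad.
Only numpy, scipy, OpenCV 4.12 (cv2) and the standard library are available. Lean on these libraries where they do the work, as an engineer would, in place of code of your own. Each camera call takes 0.05 s, during which the arm holds its last target. There are 200 camera calls.

### The job

Two carved stone plugs are sunk in two alike carving nests. Free the white marble one by raising the red handle of its own nest, which pushes the knockout rod up under the stone; then take the marble by its raised part, stand it face up in the middle of the cork pad, set down and not dropped. Leave the yellow sandstone plug seated in its nest.

Things in the scene. Friction and masses are not known exactly. Their poses are not given: they have to be found in the camera images.
- marble_mid (a point): Centre of the white marble plug, an upright cylinder 46 mm wide, 40 tall, 0.17 kg, grey rosette on top (z up). Starts flush in a 50 mm round pocket, 40 deep, of a blue block 90 mm square on posts, its top 118 mm above the bench; ungrippable until the knockout raises it. Fully raised, its centre is 132 mm up and 34 mm stand out: grip those from above, tips just clear of the block.
- nest_a_handle (a point): Centre of the red handle bar of the marble's nest: 64 mm long (y), 14 wide (x), 16 high, 130 mm above the bench, 43 mm clear of the block. x points level from pocket axis to handle (95 mm), z up. It carries the knockout rod on an arm under the block, slides only straight up, 34 mm to its stop, takes about 15 N and stays where left. The sandstone's nest has an identical one.
- sandstone_mid (a point): Centre of the yellow-brown sandstone plug, same size and carving, flush in the other, identical nest (own red handle, 95 mm from its axis). To be left as it is.
- pad: Fixed square cork pad lying on the bench between the nests, 120 by 120 mm, 10 mm thick; origin at the centre of its underside, z up.
Mind the look-alikes: they are no part of the job. What is shaped like the part that bears nest_a_handle but green is not meant. Several things look just like the pad: the one meant starts farthest to the robot's left.

How it is judged:
On the way, in this order (a step that is already met when the one before it is completed fails the run):
1. the marble has been raised in its nest by the knockout: handle up at least 25 mm and the stone with it, still upright over its pocket (distance of nest_a_handle from where it was at the start of the episode above 0.025 m and distance of marble_mid from where it was at the start of the episode between 0.023 and 0.04 m and angle between marble_mid's own z axis and vertical below 0.25 rad), for 0.2 s.
2. the marble stands face up on the cork pad (horizontal distance between marble_mid and pad below 0.035 m and z of marble_mid in the frame of pad between 0.024 and 0.036 m and angle between marble_mid's own z axis and vertical below 0.17 rad), for 0.2 s.
At the end, for the whole second after the job is handed in: The marble plug stands released and at rest on the cork pad, face up within 10 degrees, its centre within 35 mm of the pad's centre; the sandstone plug is within 10 mm of where it was. The handle may stay up or down (all of step 2 and linear speed of marble below 0.02 m/s and distance of sandstone_mid from where it was at the start of the episode below 0.01 m); the robot touches nothing.
It fails at once if the sandstone plug is moved by more than 10 mm (distance of sandstone_mid from where it was at the start of the episode above 0.01 m).
It fails at once if the marble is let go more than 40 mm above the cork pad (horizontal distance between marble_mid and pad below 0.08 m and z of marble_mid in the frame of pad above 0.07 m and contact force between the fingers and marble below 0.05 N).
It also fails if it takes over 54 s, if anything falls off the work surface, if the arm or the gripper's body presses on something with over 40 N, if the wrist force passes 120 N, or if a joint passes its speed limit or range.

## Working session

There is one attempt and no reset: what is moved stays moved. The work goes in short steps, Python scripts to look and compute and a shell command to move; the robot and the scene stay as the last step left them, time stands still between calls to the robot, and variables do not carry over. Pictures are saved under pics/ and viewed, at most 10 in all, crops included, and the job is handed in when it is done.

```bash
mkdir -p pics; cat > h.py <<'E'
import numpy as np, cv2
from scipy.spatial.transform import Rotation as R
from plant import get_state, viewer, ctrl
def ray(cam,px,st=None):
    p=viewer.camera_params(cam)
    f=210/np.tan(np.radians(p['fov_y'])/2)
    d=np.array([(px[0]-p['cx'])/f,-(px[1]-p['cy'])/f,-1])
    if cam=='wrist':
        H=np.array(p['hand_eye']);Rt=R.from_quat(st['tcp_rot']).as_matrix()
        return Rt@H[:3,3]+st['eef_pos'],Rt@H[:3,:3]@d
    a=np.array(p['attitude']);M=a if a.shape==(3,3) else R.from_quat(a).as_matrix()
    return np.array(p['xyz']),M@d
def at_z(cam,px,z,st=None):
    o,d=ray(cam,px,st);return o+d*(z-o[2])/d[2]
E
python3 - <<'E'
from h import *
print(get_state())
for c in ('top','side','wrist'): print(c,viewer.camera_params(c))
t=viewer.read_camera('top');s=viewer.read_camera('side')
cv2.imwrite('pics/top.png',t);cv2.imwrite('pics/side.png',s)
for n,z in (('marble_mid',.098),('sandstone_mid',.098),('nest_a_handle',.130),('pad',0.0)):
    for c in ('top','side'):
        for d in viewer.pinpoint(c,n):
            px=np.array(d['xy'])*[560,420]
            print(n,c,px.round(),round(d['confidence'],2),at_z(c,px,z).round(3))
E
```

```text
{'time': 0.0, 'qpos': array([-1.35300402e+00,  2.87196161e-01,  1.57818858e+00, -2.63792890e-05,
        1.27860450e+00, -1.50008666e-01]), 'dq': array([-0.00062057, -0.00150862,  0.00050944,  0.00068607, -0.00222071,
       -0.00202934]), 'joint_efforts': array([ 4.47328066e-04, -4.05979657e+01, -2.92623675e+01, -1.04531882e-04,
        5.85269489e-03,  2.34956396e-06]), 'eef_pos': array([ 0.24257698, -0.62919401,  0.22992058]), 'tcp_rot': array([ 9.83136505e-01,  1.82869288e-01, -5.32233064e-05, -1.19717597e-03]), 'contact_force': array([ 0.15910139, -0.47831344, -0.45908818]), 'wrist_torque': array([ 0.0373553 , -0.04164368, -0.02076228]), 'finger_force': 0.0, 'opening': 1.0011869336834098}
top {'fov_y': 42.83164326478108, 'cx': 279.09501681525524, 'cy': 213.9457899996668, 'xyz': array([ 0.40304228, -0.07158264,  1.21420003]), 'attitude': array([-0.04323382,  0.04071156,  0.71633597, -0.69522384])}
side {'fov_y': 52.294315712560476, 'cx': 275.8855661837453, 'cy': 208.84025821956908, 'xyz': array([0.22423545, 0.51569846, 0.61102652]), 'attitude': array([-0.10885906,  0.41599236,  0
[... 474 characters left out ...]
mid top [338. 227.] 0.83 [ 0.505 -0.192  0.098]
marble_mid side [322. 177.] 0.57 [ 0.5   -0.175  0.098]
sandstone_mid top [161. 235.] 0.67 [0.499 0.18  0.098]
sandstone_mid side [228. 295.] 0.87 [0.495 0.181 0.098]
nest_a_handle top [321. 288.] 0.86 [ 0.381 -0.148  0.13 ]
nest_a_handle top [335. 179.] 0.76 [ 0.602 -0.187  0.13 ]
nest_a_handle side [283. 148.] 0.72 [ 0.601 -0.191  0.13 ]
nest_a_handle side [373. 189.] 0.69 [ 0.382 -0.143  0.13 ]
nest_a_handle side [312. 115.] 0.58 [ 0.613 -0.364  0.13 ]
pad top [369. 129.] 0.9 [ 0.741 -0.285  0.   ]
pad top [251. 214.] 0.73 [ 0.55  -0.005  0.   ]
pad side [254. 161.] 0.94 [ 0.737 -0.286  0.   ]
pad side [262. 254.] 0.66 [ 0.546 -0.001  0.   ]
```

View pics/top.png

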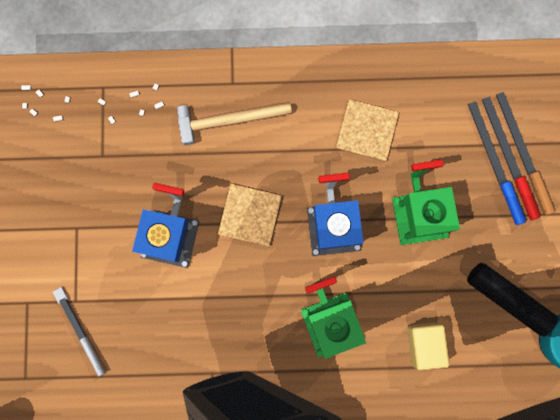

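View pics/side.png

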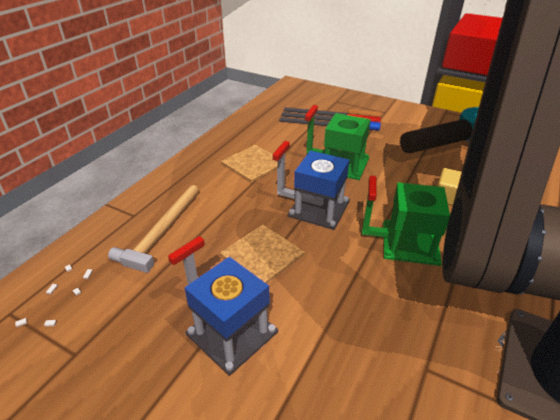

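The top view shows two blue nests. The marble's is at (338,227) with its red handle at (335,179), and the sandstone's is at (161,235) with its handle at (168,189). The green nests at (428,212) and (335,325) are look-alikes. Of the pads, (251,214) is farther left (y≈0) than (369,129) (y≈-0.285) and lies between the nests, so it is the one meant. I'll confirm this in a crop and refine the positions.

```bash
python3 - <<'E'
from h import *
t=viewer.read_camera('top');
cv2.imwrite('pics/crop.png',cv2.resize(t[100:260,210:400],None,fx=3.5,fy=3.5,interpolation=cv2.INTER_CUBIC))
def rect(m,z,c):
    cs,_=cv2.findContours(m.astype('uint8'),cv2.RETR_EXTERNAL,cv2.CHAIN_APPROX_NONE)
    k=max(cs,key=cv2.contourArea)[:,0,:]
    w=np.array([at_z(c,p,z)[:2] for p in k],dtype=np.float32)*1000
    return cv2.minAreaRect(w)
hsv=cv2.cvtColor(t,cv2.COLOR_BGR2HSV)
red=((hsv[...,0]<8)|(hsv[...,0]>172))&(hsv[...,1]>150)&(hsv[...,2]>90)
r=red.copy();r[:]=0;r[165:195,310:360]=red[165:195,310:360]
print('red handle',rect(r,.138,'top'))
blue=(hsv[...,0]>105)&(hsv[...,0]<130)&(hsv[...,1]>120)&(hsv[...,2]>120)
b=blue.copy();b[:]=0;b[190:255,300:370]=blue[190:255,300:370]
print('block',rect(b,.118,'top'))
for n,z in (('marble_mid',.118),('sandstone_mid',.118),('pad',.01)):
    for d in viewer.outline_of('top',n): print(n,round(d['confidence'],2),rect(d['mask'],z,'top'))
# epipolar: triangulate the pinpointed pairs
def tri(a,b):
    o1,d1=ray('top',a);o2,d2=ray('side',b)
    s=np.linalg.lstsq(np.c_[d1,-d2],o2-o1,rcond=None)[0]
    p,q=o1+s[0]*d1,o2+s[1]*d2;return ((p+q)/2).round(3),np.linalg.norm(p-q).round(4)
print(tri((338,227),(322,177)),tri((335,179),(283,148)),tri((251,214),(262,254)))
E
```

```text
red handle ((602.8203125, -183.19808959960938), (16.44367027282715, 64.35050964355469), 4.681990623474121)
block ((509.4076843261719, -190.3675994873047), (91.27839660644531, 91.8148193359375), 4.370518207550049)
marble_mid 0.65 ((511.5481872558594, -191.16818237304688), (47.81075668334961, 48.40773391723633), 42.85793685913086)
sandstone_mid 0.96 ((497.9039306640625, 179.39541625976562), (47.37825393676758, 41.194671630859375), 88.27436828613281)
pad 0.92 ((548.5118408203125, -3.2517623901367188), (124.14739990234375, 123.7770767211914), 74.06542205810547)
pad 0.77 ((736.6011962890625, -278.66650390625), (120.55713653564453, 122.35001373291016), 72.72154998779297)
(array([ 0.507, -0.193,  0.085]), np.float64(0.0009)) (array([ 0.6  , -0.186,  0.133]), np.float64(0.0013)) (array([ 0.549, -0.005, -0.004]), np.float64(0.0021))
```

View pics/crop.png

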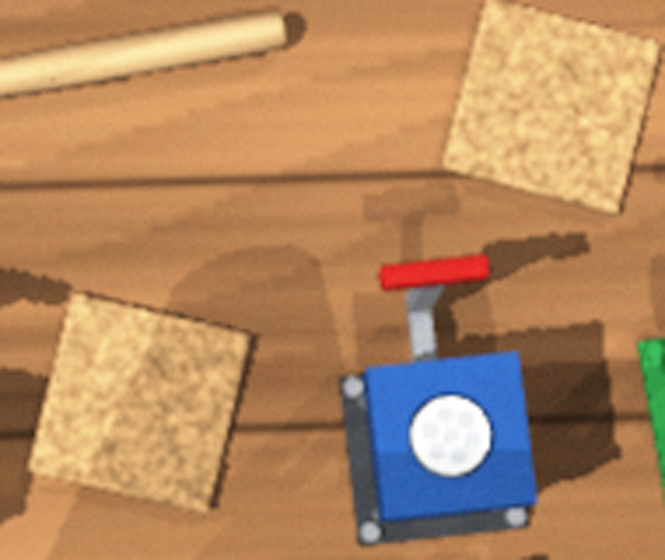

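The crop confirms it. The marble sits in the blue nest with its red handle at crop (435,270), and the meant pad is the left one at crop (140,400). The handle is at about (0.602,-0.184), with its axis turned 4.5°. I'll turn the tool first and then move over the handle.

```bash
python3 -m handwheel '[[[0.0854,0,0,0,-6.1],[0.0854,0,0,0,-6.1],[0.0854,0,0,0,-6.1],[0.0854,0,0,0,-6.1],[0.0854,0,0,0,-6.1],[0.0854,0,0,0,-6.1],[0.0854,0,0,0,-6.1],[0.0854,0,0,0,-6.1],[0.0854,0,0,0,-6.1],[0.0854,0,0,0,-6.1],[0.0854,0,0,0,-6.1],[0.0854,0,0,0,-6.1]]]'
python3 -m handwheel '[[[0.05,0.026,0.0246,0,0],[0.05,0.026,0.0246,0,0],[0.05,0.026,0.0246,0,0],[0.05,0.026,0.0246,0,0],[0.05,0.026,0.0246,0,0],[0.05,0.026,0.0246,0,0],[0.05,0.026,0.0246,0,0],[0.05,0.026,0.0246,0,0],[0.05,0.026,0.0246,0,0],[0.05,0.026,0.0246,0,0],[0.05,0.026,0.0246,0,0],[0.05,0.026,0.0246,0,0]]]'
cat > rel.py <<'E'
import sys
from h import *
def rel(x,y,z,yaw=4.5):
    s=get_state();M=R.from_quat(s['tcp_rot'])
    d=M.inv().apply(np.array([x,y,z])-s['eef_pos'])
    ya=M.as_matrix()[:,1];a=np.degrees(np.arctan2(ya[1],ya[0]))
    print('t',round(s['time'],2),'tcp',s['eef_pos'].round(4),'tool shift',d.round(4),'y yaw',a.round(2),'turn',round(a-yaw,2),'open',round(s['opening'],3),'ff',round(s['finger_force'],1),'F',s['contact_force'].round(1))
if __name__=='__main__': rel(*map(float,sys.argv[1:]))
E
python3 rel.py .602 -.184 .23
```

```text
time: 1.7
eef_pos: [0.2427, -0.6298, 0.2314]
tcp_rot: [0.678, 0.735, -0.0, 0.0]
contact_force: [-0.5, 0.3, -0.2]
opening: 0.999
finger_force: 0.0
time: 2.7
eef_pos: [0.5148, -0.2952, 0.2316]
tcp_rot: [0.68, 0.733, 0.0, 0.0]
contact_force: [-0.0, -1.0, 0.9]
opening: 0.583
finger_force: 0.0
t 2.7 tcp [ 0.5148 -0.2952  0.2316] tool shift [0.1044 0.0953 0.0016] y yaw 4.27 turn -0.23 open 0.583 ff 0.0 F [-0.  -1.   0.9]
```

```bash
python3 -m handwheel '[[[0.05,0.026,0.024,0,0],[0.05,0.026,0.024,0,0],[0.05,0.026,0.024,0,0],[0.05,0.026,0.024,0,0],[0.05,0,0,0,0],[0.05,0,0,0,0]]]'
python3 - <<'E'
from h import *
from rel import rel
st=get_state();w=viewer.read_camera('wrist');cv2.imwrite('pics/w1.png',w)
for d in viewer.pinpoint('wrist','nest_a_handle'):
    px=np.array(d['xy'])*[560,420];print('pin',px.round(),d['confidence'],at_z('wrist',px,.13,st).round(4))
hsv=cv2.cvtColor(w,cv2.COLOR_BGR2HSV)
red=(((hsv[...,0]<8)|(hsv[...,0]>172))&(hsv[...,1]>150)&(hsv[...,2]>90)).astype('uint8')
for k in cv2.findContours(red,0,cv2.CHAIN_APPROX_NONE)[0]:
    if cv2.contourArea(k)>300:
        W=np.array([at_z('wrist',p,.138,st)[:2] for p in k[:,0]],dtype=np.float32)*1000
        print(k[:,0].mean(0),cv2.minAreaRect(W))
rel(.602,-.184,.111)
E
```

```text
time: 3.2
eef_pos: [0.6026, -0.1843, 0.2313]
tcp_rot: [0.679, 0.734, -0.0, 0.0]
contact_force: [0.3, -0.3, 0.0]
opening: 0.585
finger_force: 0.0
pin [278. 206.] 0.82 [ 0.6043 -0.1855  0.13  ]
[278.05102041 203.        ] ((603.7703247070312, -181.8590850830078), (14.293529510498047, 64.35675048828125), 5.054410457611084)
t 3.3 tcp [ 0.6015 -0.1862  0.2312] tool shift [0.0022 0.0007 0.1202] y yaw 4.28 turn -0.22 open 0.589 ff 0.0 F [0.2 0.1 0.7]
```

View pics/w1.png

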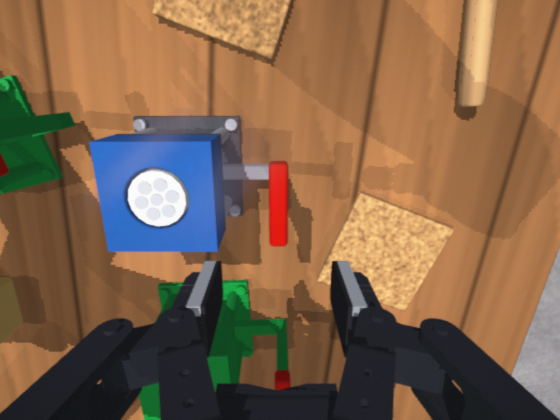

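The wrist view shows the red handle at (278,203), centred between the fingers, and the marble at (157,198). I'll go down, grip and watch the force.

```bash
python3 -m handwheel '[[[0.05,0.002,0.002,0.02,0],[0.05,0,0,0.025,0],[0.05,0,0,0.025,0],[0.05,0,0,0.02,0],[0.05,0,0,0.015,0],[0.05,0,0,0.012,0],[0.05,0,0,0,0],[0.05,0,0,0,0]]]' 100 && python3 rel.py .6037 -.183 .113 && python3 -m handwheel '[[[0,0,0,0,0],[0,0,0,0,0],[0,0,0,0,0],[0,0,0,0,0],[0,0,0,0,0],[0,0,0,0,0]]]' 100
```

```text
time: 3.97
eef_pos: [0.6031, -0.1846, 0.1141]
tcp_rot: [0.681, 0.732, -0.0, -0.0]
contact_force: [0.3, -0.1, -0.1]
opening: 0.585
finger_force: 0.0
t 3.97 tcp [ 0.6031 -0.1846  0.1141] tool shift [0.0015 0.0008 0.0011] y yaw 4.19 turn -0.31 open 0.585 ff 0.0 F [ 0.3 -0.1 -0.1]
time: 4.47
eef_pos: [0.6041, -0.1842, 0.1163]
tcp_rot: [0.68, 0.733, -0.0, 0.001]
contact_force: [-3.0, -0.3, 5.4]
opening: 0.143
finger_force: 99.2
```

```bash
python3 -m handwheel '[[[0,0,0,-0.003,0],[0,0,0,-0.003,0],[0,0,0,-0.003,0],[0,0,0,-0.003,0],[0,0,0,-0.003,0],[0,0,0,-0.003,0],[0,0,0,-0.003,0],[0,0,0,-0.003,0],[0,0,0,-0.003,0],[0,0,0,-0.003,0],[0,0,0,-0.002,0],[0,0,0,0,0]]]' && python3 -m handwheel '[[[0,0,0,-0.001,0],[0,0,0,-0.001,0],[0,0,0,0,0],[0,0,0,0,0]]]'
python3 - <<'E'
from h import *
w=viewer.read_camera('wrist');cv2.imwrite('pics/w2.png',w)
E
```

```text
time: 5.47
eef_pos: [0.6039, -0.1842, 0.1432]
tcp_rot: [0.68, 0.733, 0.0, 0.001]
contact_force: [6.0, -3.3, -11.2]
opening: 0.14
finger_force: 97.8
time: 5.8
eef_pos: [0.6039, -0.1842, 0.1448]
tcp_rot: [0.68, 0.733, 0.0, 0.001]
contact_force: [6.1, -4.4, -12.9]
opening: 0.136
finger_force: 97.7
```

View pics/w2.png

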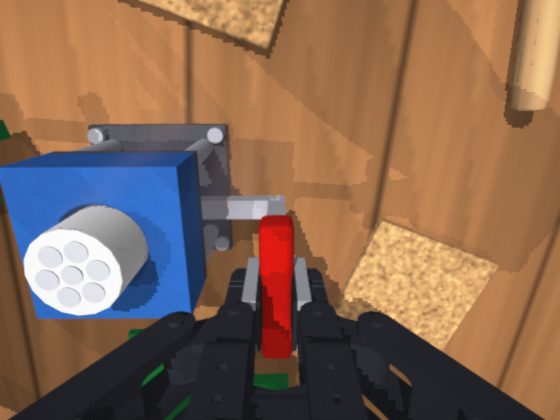

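The marble stands out upright at (75,265) and the handle is up about 30 mm, not yet at its stop. I'll lift slightly more, hold, open and retreat upwards.

```bash
python3 -m handwheel '[[[0,0,0,-0.0015,0],[0,0,0,-0.0015,0],[0,0,0,-0.001,0],[0,0,0,0,0],[0,0,0,0,0]]]' && python3 -m handwheel '[[[0.05,0,0,0,0],[0.05,0,0,0,0],[0.05,0,0,0,0],[0.05,0,0,0,0],[0.05,0,0,0,0],[0.05,0,0,-0.015,0],[0.05,0,0,-0.03,0],[0.05,0,0,-0.03,0],[0.05,0,0,-0.015,0],[0.05,0,0,0,0]]]' 60
python3 rel.py .508 -.191 .235
```

```text
time: 6.27
eef_pos: [0.6039, -0.1842, 0.1488]
tcp_rot: [0.68, 0.733, 0.0, 0.001]
contact_force: [7.2, -4.5, -13.7]
opening: 0.133
finger_force: 97.7
time: 7.1
eef_pos: [0.6061, -0.1847, 0.2487]
tcp_rot: [0.68, 0.733, 0.002, 0.005]
contact_force: [-0.1, -0.4, 0.5]
opening: 0.586
finger_force: 0.0
t 7.1 tcp [ 0.6061 -0.1847  0.2487] tool shift [ 0.0011 -0.0984  0.0128] y yaw 4.28 turn -0.22 open 0.586 ff 0.0 F [-0.1 -0.4  0.5]
```

```bash
python3 -m handwheel '[[[0.075,0,-0.025,0,0],[0.075,0,-0.025,0,0],[0.075,0,-0.025,0,0],[0.075,0,-0.022,0,0],[0.075,0,0,0,0],[0.075,0,0,0,0],[0.075,0,0,0,0]]]'
python3 - <<'E'
from h import *
from rel import rel
st=get_state();w=viewer.read_camera('wrist');cv2.imwrite('pics/w3.png',w)
for d in viewer.pinpoint('wrist','marble_mid'):
    px=np.array(d['xy'])*[560,420];print('pin',px.round(),d['confidence'],at_z('wrist',px,.131,st).round(4))
hsv=cv2.cvtColor(w,cv2.COLOR_BGR2HSV)
wh=((hsv[...,1]<60)&(hsv[...,2]>190)).astype('uint8')
for k in cv2.findContours(wh,0,cv2.CHAIN_APPROX_NONE)[0]:
    if cv2.contourArea(k)>1000:
        W=np.array([at_z('wrist',p,.151,st)[:2] for p in k[:,0]],dtype=np.float32)*1000
        print(k[:,0].mean(0),cv2.minAreaRect(W))
rel(.508,-.191,.122)
E
```

```text
time: 7.68
eef_pos: [0.5071, -0.1908, 0.2418]
tcp_rot: [0.68, 0.733, 0.0, -0.0]
contact_force: [-0.1, -0.1, 0.1]
opening: 0.876
finger_force: 0.0
pin [276. 204.] 0.72 [ 0.5074 -0.1939  0.131 ]
[277.7486631  204.31016043] ((507.2628479003906, -189.3717803955078), (44.6268310546875, 49.92860794067383), 48.85527420043945)
t 7.78 tcp [ 0.5076 -0.1908  0.242 ] tool shift [-0.0002  0.0004  0.12  ] y yaw 4.29 turn -0.21 open 0.881 ff 0.0 F [0.6 0.7 0.5]
```

View pics/w3.png

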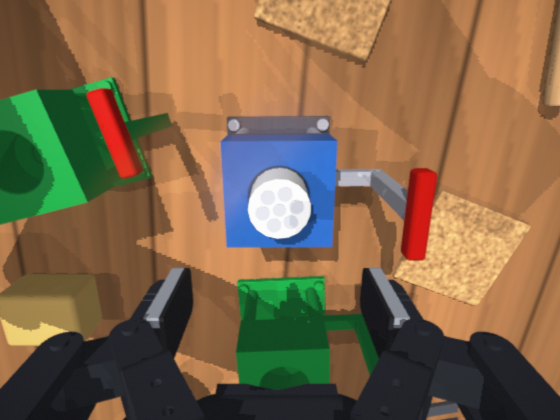

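The marble at (278,204) is centred under the tool, and the handle (419,214) is clear of the fingers. I'll go down and grip.

```bash
python3 -m handwheel '[[[0.075,0,0,0.02,0],[0.075,0,0,0.025,0],[0.075,0,0,0.025,0],[0.075,0,0,0.025,0],[0.075,0,0,0.015,0],[0.075,0,0,0.012,0],[0.075,0,0,0,0],[0.075,0,0,0,0]]]' 60 && python3 rel.py .508 -.191 .120 && python3 -m handwheel '[[[0.03,0,0,0,0],[0.03,0,0,0,0],[0.03,0,0,0,0],[0.03,0,0,0,0],[0.03,0,0,0,0],[0.03,0,0,0,0]]]' 60
```

```text
time: 8.45
eef_pos: [0.5073, -0.1908, 0.12]
tcp_rot: [0.68, 0.733, -0.0, -0.0]
contact_force: [-0.1, 0.4, 0.4]
opening: 0.881
finger_force: 0.0
t 8.45 tcp [ 0.5073 -0.1908  0.12  ] tool shift [-0.0002  0.0007  0.    ] y yaw 4.29 turn -0.21 open 0.881 ff 0.0 F [-0.1  0.4  0.4]
time: 8.95
eef_pos: [0.5082, -0.1915, 0.122]
tcp_rot: [0.68, 0.733, 0.001, 0.002]
contact_force: [0.2, -0.7, 4.2]
opening: 0.518
finger_force: 62.9
```

```bash
python3 -m handwheel '[[[0.03,0,0,-0.004,0],[0.03,0,0,-0.006,0],[0.03,0,0,-0.01,0],[0.03,0,0,-0.012,0],[0.03,0,0,-0.012,0],[0.03,0,0,-0.012,0],[0.03,0,0,-0.006,0],[0.03,0,0,0,0]]]' && python3 -m handwheel '[[[0.03,0.012,0.004,0,0],[0.03,0.02,0.006,0,0],[0.03,0.025,0.0075,0,0],[0.03,0.025,0.0075,0,0],[0.03,0.025,0.0075,0,0],[0.03,0.025,0.0075,0,0],[0.03,0.022,0.006,0,0],[0.03,0.018,0.005,0,0],[0.03,0.011,0.003,0,0],[0.03,0,0,0,0],[0.03,0,0,0,0]]]'
python3 - <<'E'
from h import *
from rel import rel
st=get_state();w=viewer.read_camera('wrist');cv2.imwrite('pics/w4.png',w)
for d in viewer.pinpoint('wrist','pad'):
    px=np.array(d['xy'])*[560,420];print('pad',px.round(),d['confidence'],at_z('wrist',px,.0,st).round(4))
viewer.read_camera('side')
for d in viewer.pinpoint('side','marble_mid'):
    px=np.array(d['xy'])*[560,420];print('mar',px.round(),d['confidence'],at_z('side',px,st['eef_pos'][2]+.01).round(4))
rel(.5485,-.0045,.021)
E
```

```text
time: 9.62
eef_pos: [0.5081, -0.1916, 0.1852]
tcp_rot: [0.68, 0.733, 0.0, 0.002]
contact_force: [1.0, -0.3, -2.2]
opening: 0.517
finger_force: 62.5
time: 10.53
eef_pos: [0.5467, -0.0039, 0.1817]
tcp_rot: [0.68, 0.733, -0.001, -0.0]
contact_force: [0.4, 0.1, -1.2]
opening: 0.52
finger_force: 62.5
pad [411. 403.] 0.94 [ 0.7344 -0.2767  0.    ]
pad [279. 174.] 0.58 [5.486e-01 3.000e-04 0.000e+00]
mar [260. 177.] 0.85 [0.5429 0.0031 0.1917]
mar [260. 255.] 0.59 [0.4461 0.1629 0.1917]
t 10.73 tcp [ 0.547  -0.0054  0.1822] tool shift [0.0008 0.0016 0.1612] y yaw 4.19 turn -0.31 open 0.514 ff 62.5 F [-0.1  0.2 -2.3]
```

View pics/w4.png

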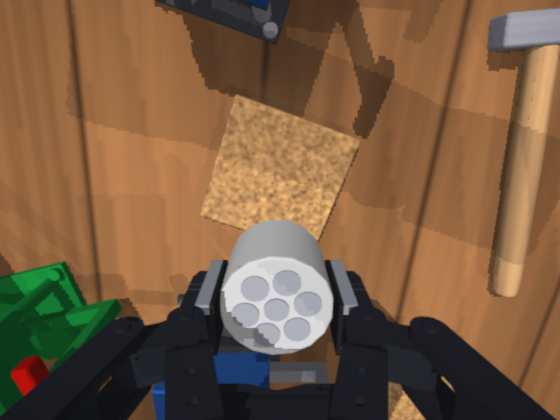

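The marble is held upright at (277,300) and the pad's centre at (279,174) lies below it. I'll go down and watch for contact.

```bash
python3 -m handwheel '[[[0.03,0.002,0.001,0.012,0],[0.03,0,0,0.02,0],[0.03,0,0,0.025,0],[0.03,0,0,0.025,0],[0.03,0,0,0.025,0],[0.03,0,0,0.02,0],[0.03,0,0,0.012,0],[0.03,0,0,0.008,0],[0.03,0,0,0.004,0],[0.03,0,0,0.002,0],[0.03,0,0,0,0],[0.03,0,0,0,0]]]' && python3 -m handwheel '[[[0.03,0,0,0.002,0],[0.03,0,0,0.001,0],[0.03,0,0,0,0]]]'
```

```text
time: 11.73
eef_pos: [0.549, -0.0025, 0.0305]
tcp_rot: [0.68, 0.733, 0.001, 0.001]
contact_force: [0.3, 0.3, -1.7]
opening: 0.514
finger_force: 62.5
time: 11.98
eef_pos: [0.5482, -0.0023, 0.0266]
tcp_rot: [0.68, 0.733, 0.0, 0.0]
contact_force: [-0.5, -0.6, -1.4]
opening: 0.518
finger_force: 62.5
```

```bash
python3 -m handwheel '[[[0.03,0,0,0.0015,0],[0.03,0,0,0.001,0],[0.03,0,0,0,0]]]'
```

```text
time: 12.23
eef_pos: [0.5478, -0.0023, 0.0236]
tcp_rot: [0.68, 0.733, -0.0, -0.0]
contact_force: [-0.6, -0.8, -2.4]
opening: 0.52
finger_force: 62.5
```

```bash
python3 -m handwheel '[[[0.03,0,0,0.0015,0],[0.03,0,0,0.0015,0],[0.03,0,0,0,0]]]'
```

```text
time: 12.48
eef_pos: [0.5482, -0.0023, 0.0224]
tcp_rot: [0.68, 0.733, -0.0, -0.001]
contact_force: [-4.2, -0.1, 8.4]
opening: 0.519
finger_force: 63.6
```

Contact shows at 8 N. I'll release and retreat straight up.

```bash
python3 -m handwheel '[[[0.055,0,0,0,0],[0.075,0,0,0,0],[0.075,0,0,0,0],[0.075,0,0,0,0],[0.075,0,0,-0.01,0],[0.075,0,0,-0.02,0],[0.075,0,0,-0.03,0],[0.075,0,0,-0.035,0],[0.075,0,0,-0.035,0],[0.075,0,0,-0.02,0],[0.075,0,0,0,0],[0.075,0,0,0,0]]]'
python3 - <<'E'
from h import *
st=get_state();w=viewer.read_camera('wrist');cv2.imwrite('pics/w5.png',w)
for n,z in (('pad',0),('marble_mid',.03)):
  for d in viewer.pinpoint('wrist',n):
    px=np.array(d['xy'])*[560,420];print(n,px.round(),d['confidence'],at_z('wrist',px,z,st).round(4))
E
```

```text
time: 13.48
eef_pos: [0.549, -0.0025, 0.1731]
tcp_rot: [0.68, 0.733, 0.001, 0.002]
contact_force: [0.9, 0.0, -0.9]
opening: 0.877
finger_force: 0.0
marble_mid [271. 191.] 0.68 [ 0.5452 -0.0045  0.03  ]
```

View pics/w5.png

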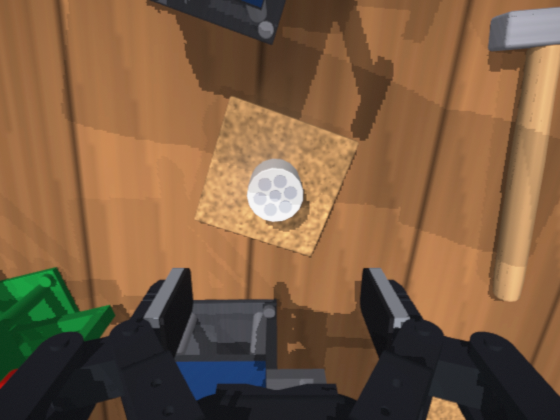

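The marble stands upright, face up, at (273,190) near the middle of the pad, whose centre is about (277,176). The gripper is clear of everything, so I'm handing in.

```bash
python3 -c "
from plant import sign_off
print(sign_off())"
```

```text
the job is handed in; nothing more can be done
None
```

I raised the marble with its own nest's red handle, set it face up near the middle of the left cork pad and released it. I left the sandstone plug alone and handed the job in after about 13.5 s on the robot's clock; the hand-in returned no verdict.

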